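Park the foot file in the clip that still grips

ROBOT

A 6-joint arm with a two-finger parallel gripper is mounted at the origin on the work surface. World frame = base frame: x ahead of the robot, y to its left, z up, the work surface at z = 0. Lengths are in m, angles in rad, forces in N, time in s.
With the tool pointing down it reaches from about 0.225 to 0.875 m from the base axis. Payload 3.4 kg.
Tool frame: the origin (TCP) lies at the very end of the fingers, on their centre line; the grasp point (between the pads) lies 19 mm behind it; z points along the fingers, y is the direction in which the jaws open and shut (so a half turn about z gives the same grasp; the last joint's range is limited). The gripper opens to 85 mm and grips with 20 to 120 N. Pads are 22 mm wide; open, the fingers measure 114 mm over their backs; the gripper's body (76 mm by 85 mm) begins 54 mm behind the grasp point. The pads swing forward as they close: fully open they stand 13 mm farther back than shut.
Start: joints at [-0.121, 0.276, 1.505, -0, 1.361, -0.121], TCP at [0.575, -0, 0.231] pointing down, gripper open.
Joint ranges: [-2.89, 2.89], [-0.75, 2.08], [0.22, 2.7], [-1.18, 4.32], [0.11, 2.71], [-2.7, 2.7]. Speed limits (rad/s): [2.57, 2.57, 3.14, 3.14, 3.14, 3.14].

INTERFACE

Orientations are given as a unit quaternion [w, x, y, z].
In Python, from rig import telemetry, optics, order gives the robot as it stands.
- The arm moves only by the shell command python3 -m creep 'ROWS' [FORCE]. ROWS is a JSON object of lists of equal length, an entry for each row: "slide": the shift along the world's x, y, z normalised to -1 to 1, where 1 is 0.15 m, a list of three; "twist": the turn, a rotation vector about the world's x, y, z normalised to -1 to 1, where 1 is 360 degrees, a list of three; "fingers": the gripper's target within -1 to 1 (fully open at 1, half-way at 0, shut at -1). A call has 1 to 20 rows; each row is the pose to reach, as a shift and turn from the pose commanded when the call began, turning the shorter way round; what a row does not reach only later rows make up. A row lasts 1/10 s, in which the tool goes at most 50 mm and 8.59 degrees, less where a joint would pass 70% of its speed; a pose out of reach is approached as far as the arm can. A call with a number of a shift or a turn outside -1 to 1 is refused whole. A call with a gripper value outside its range is refused whole. The fingers move at their own pace and stop on an object; FORCE is the grip in N (left out, the last holds). Time passes only in rows, so rows that repeat a pose let the fingers close. It gives the time, the measured TCP pose, the force and the opening at its end, in the units of the state.
- telemetry.get_state(): the state, without advancing time (a new reading comes with each control period).
- optics.get_image(name): name is "scene" or "side" or "wrist"; returns a dict with "img" (480x640x3 uint8, blue, green, red), "depth" (480x640 float32, m along the optical axis (not along the pixel's ray), 0 where there is no reading), "fovy" (degrees; the focal length in pixels is half the picture's height over the tangent of half this angle, whatever the lens; pixels are square), "cx", "cy" (the principal point, pixels), "dist" ([k1, k2, p1, p2, k3] as OpenCV has them; the pictures are not rectified), "world_from_camera" (4x4, takes a point from camera to world coordinates). Camera axes: x right, y down, z forward; pixel columns grow to the right and rows downward; lengths in m; the calibration is good to about 2 mm. A picture is of the moment at which its call begins.
- order.sign_off(): hands the job in, once; it reports no verdict.
The state is a dict: "clock": time; "qpos": joint angles; "qd": joint speeds; "effort": joint torques, N m; "position": TCP position; "ee_rot": TCP orientation; "contact_force": force on the tool from outside, world axes, zero at the start; "moment": the same for the moment, N m; "width": finger opening in m.
Only numpy, scipy, OpenCV 4.12 (cv2) and the standard library are available. Lean on these libraries where they do the work, as an engineer would, in place of code of your own. Each camera call takes 0.05 s, during which the arm holds its last target.

TASK

Take the foot file out of its ceramic stand and slide its blade into the leaning clips of the pegboard rack, feeling the drag, to find the one clip that still grips it: the springs of the other two are worn out. Leave the file there, blade pushed fully home in the gripping clip, and let go of it. Do not disturb the toothbrush cup, the pill organizer or the brush.

Things in the scene. Friction and masses are not known exactly. Their poses are not given: they have to be found in the camera images.
- file: Rigid foot file, 125 mm, about 50 g. Origin at blade tip, z from tip to handle. Steel blade 65 mm long, 16 mm wide (x; last 7 mm 12 mm wide), 5 mm thick (y), tip edge rounded. Black handle from 65 to 125 mm along z, 20 (x) by 14 mm (y): grip across the 14 mm. A half turn about z changes nothing. Starts upright in the stand, handle up
- stand: Fixed white ceramic stand on the glass shelf, 44 x 34 x 55 mm, origin under its centre. Upright slot 20 mm (x) by 8 mm (y), 45 mm deep; the file starts loosely in it, same x and y axes, tip on the slot floor 10 mm above the origin, handle 75 to 135 mm above it; draw it straight up
- rack: Fixed white clip rack, base 130 (x) by 260 mm (y), origin under its middle, z up; pegboard and door panel 128 mm high along its +x edge. Three look-alike slotted clips in a row along y, 60 mm apart, leaning 27 deg (0.47 rad) to -x: the blade goes in along rack direction (0.453, 0, -0.892), its thickness along rack y, its width along (0.892, 0, 0.453)
- left_mouth (a point): Mouth of the left (+y) slot on the blade's line; in rack axes 12 mm to -x of the rack origin, 60 mm to +y, 82 mm up. Slot 20 mm long; across, its fixed jaw is 4 mm to -y of this line, its other wall 6.5 mm to +y. Flared lips rise 8 mm above the mouth
- middle_mouth (a point): The same for the middle slot. In every slot a sprung strip on the +y side bulges gently across, crest 22 mm below the mouth, leaving 3 mm to the fixed jaw; the blade pushes it aside (it yields 6.5 mm at most)
- right_mouth (a point): The same for the right (-y) slot. Only one clip grips, any of the three, by looks alike: its spring presses the blade to -y with 8 to 10 N, and with the tip past the crest the moving blade drags with 6 to 12 N in and out (the drag fades when it stands still). The worn two press about 0.5 N and drag under 1 N
- left_floor (a point): Centre of the floor of the left slot, 40 mm down the slot from its mouth: the blade tip rests here when fully home. Let go there, the file stays leaning in the clip
- middle_floor (a point): The same for the middle slot
- right_floor (a point): The same for the right slot
- shelf: fixed glass shelf, 160 (x) by 340 (y) mm, on low steel brackets, its top 30 mm above the work surface; origin on the work surface under its centre. The stand, the cup and the organizer stand on it
- cup: teal ceramic toothbrush cup on the shelf, 72 mm across, 95 mm high, origin under its centre; loose, leave alone
- organizer: closed grey plastic pill organizer on the shelf, 110 (x) by 34 by 24 mm, origin under its centre; loose, leave alone
- brush: bamboo-handled brush lying bristles down on the work surface, 157 mm long, 42 mm wide, 23 mm high, handle to its -x; loose, leave alone
Mind the look-alikes: they are no part of the job. Leave any red look-alike of the file alone.

How it is judged:
On the way, in this order (a step that is already met when the one before it is completed fails the run):
1. the file is drawn out of its stand (distance between file and stand above 0.09 m), for 0.1 s.
2. the blade is slid at least halfway down one of the slots ((distance between file and left_floor below 0.02 m or distance between file and middle_floor below 0.02 m or distance between file and right_floor below 0.02 m)), for 0.05 s.
At the end, for the whole second after the job is handed in: The file is let go and at rest, leaning with its slot (17 to 37 degrees from vertical), its tip within 8 mm of the floor of one slot, and that slot's spring presses it against the rack with more than 4 N (only the gripping clip does) ((distance between file and left_floor below 0.008 m or distance between file and middle_floor below 0.008 m or distance between file and right_floor below 0.008 m) and contact force between file and rack above 4 N and angle between file's own z axis and vertical between 0.3 and 0.64 rad and linear speed of file below 0.02 m/s and contact force between file and the fingers below 0.05 N); the robot touches nothing.
It fails at once if the toothbrush cup is moved by more than 25 mm (distance of cup from where it was at the start of the episode above 0.025 m).
It fails at once if the pill organizer is moved by more than 25 mm (distance of organizer from where it was at the start of the episode above 0.025 m).
It fails at once if the brush is moved by more than 25 mm (distance of brush from where it was at the start of the episode above 0.025 m).
It also fails if it takes over 54 s, if anything falls off the work surface, if the arm or the gripper's body presses on something with over 40 N, if the wrist force passes 120 N, or if a joint passes its speed limit or range.

## Working session

There is one attempt and no reset: what is moved stays moved. The work goes in short steps, Python scripts to look and compute and a shell command to move; the robot and the scene stay as the last step left them, time stands still between calls to the robot, and variables do not carry over. Pictures are saved under pics/ and viewed, and the job is handed in when it is done.

```bash
mkdir -p pics; ls; cat > h.py <<'E'
import numpy as np, cv2
from rig import telemetry, optics, order
def grab(n,tag):
    d=optics.get_image(n); np.savez(f'pics/{tag}.npz',**{k:np.array(v) for k,v in d.items()})
    cv2.imwrite(f'pics/{tag}.png',d['img']); return d
def load(tag): return dict(np.load(f'pics/{tag}.npz'))
def K(d):
    f=240/np.tan(np.radians(float(d['fovy']))/2); return np.array([[f,0,float(d['cx'])],[0,f,float(d['cy'])],[0,0,1]])
def ray(d,uv):
    uv=np.array(uv,float).reshape(-1,1,2); n=cv2.undistortPoints(uv,K(d),np.array(d['dist'],float))[:,0]
    T=np.array(d['world_from_camera']); v=np.c_[n,np.ones(len(n))]@T[:3,:3].T; return T[:3,3],v
def onz(d,uv,z):
    o,v=ray(d,uv); return o+v*((z-o[2])/v[:,2])[:,None]
def pts(d,uv):
    uv=np.array(uv,int).reshape(-1,2); o,v=ray(d,uv); return o+v*d['depth'][uv[:,1],uv[:,0]][:,None]
def proj(d,P):
    T=np.linalg.inv(d['world_from_camera']); P=np.array(P,float).reshape(-1,3)
    return cv2.projectPoints(P,cv2.Rodrigues(T[:3,:3])[0],T[:3,3],K(d),np.array(d['dist'],float))[0][:,0]
E
python3 - <<'E'
from h import *
for n in ['scene','side','wrist']:
    d=grab(n,n+'0'); print(n,d['fovy'],d['dist'],np.round(d['world_from_camera'],3).tolist())
print(telemetry.get_state())
E
```

```text
pics
scene 54.21839892590685 [0.03983651 0.         0.         0.         0.        ] [[-0.14, 0.568, -0.811, 1.202], [0.99, 0.099, -0.101, 0.214], [0.024, -0.817, -0.576, 0.582], [0.0, 0.0, 0.0, 1.0]]
side 44.681636618590254 [-0.02466003  0.          0.          0.          0.        ] [[0.933, -0.238, 0.271, 0.238], [-0.361, -0.622, 0.695, -0.628], [0.003, -0.746, -0.666, 0.795], [0.0, 0.0, 0.0, 1.0]]
wrist 60.61474878970765 [-0.04898561  0.          0.          0.          0.        ] [[1.0, 0.001, -0.001, 0.575], [0.0, -0.959, -0.283, 0.072], [-0.001, 0.283, -0.959, 0.374], [0.0, 0.0, 0.0, 1.0]]
{'clock': 0.15, 'qpos': array([-1.20979584e-01,  2.76460504e-01,  1.50582828e+00, -1.43984310e-05,
        1.36067744e+00, -1.20989430e-01]), 'qd': array([-0.00022083, -0.00150927, -0.00491031,  0.0005289 ,  0.00082634,
        0.00140129]), 'effort': array([ 9.65923646e-04, -4.17143512e+01, -2.46032345e+01, -1.26433165e-04,
        7.58384820e-03, -3.43765259e-05]), 'position': array([5.74621269e-01, 4.72229327e-05, 2.30637867e-01]), 'ee_rot': array([-5.36350079e-04,  7.07102068e-01,  7.07111160e-01, -4.29012155e-04]), 'contact_force': array([0.97795015, 0.15039175, 1.10954048]), 'moment': array([ 0.04212927, -0.0172057 , -0.02516417]), 'width': 0.08517680317513568}
```

View pics/scene0.png

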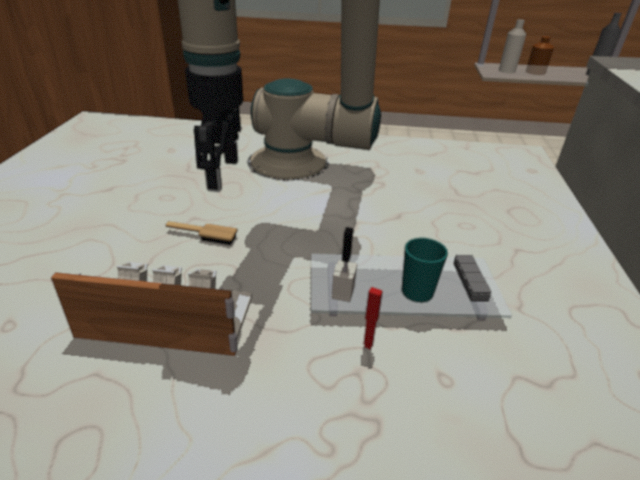

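View pics/side0.png

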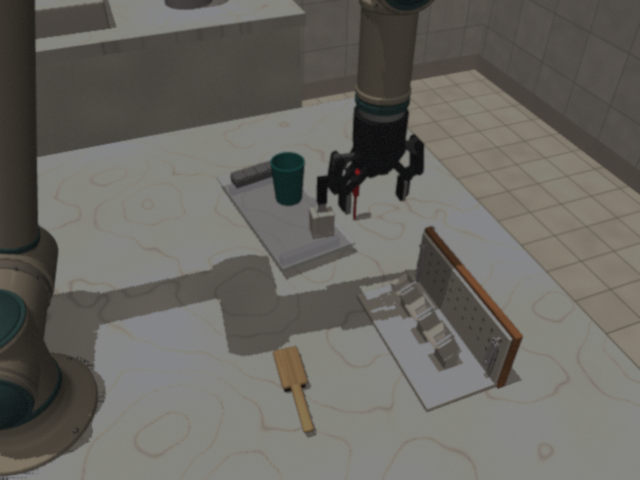

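View pics/wrist0.png

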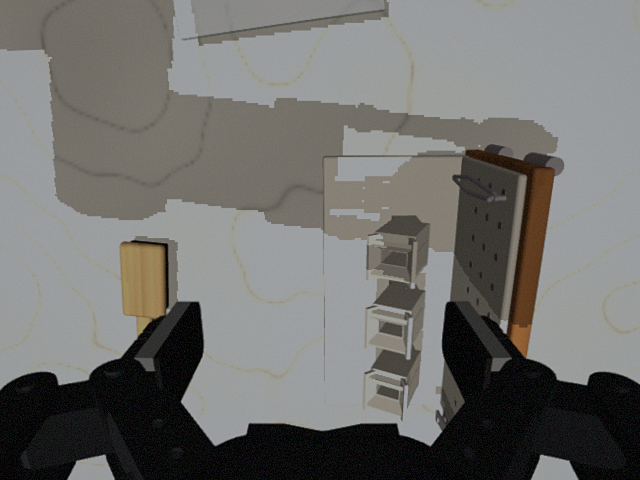

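The file is the black handle in the white stand (scene 347,245; side 322,190). The red look-alike is at scene (372,315). The rack clips are at wrist (393,257), (390,330) and (387,393). Next I measure them.

```bash
python3 - <<'E'
from h import *
s=load('scene0');e=load('side0');w=load('wrist0')
def crop(d,x0,x1,y0,y1,k,n): cv2.imwrite(n,cv2.resize(d['img'][y0:y1,x0:x1],None,fx=k,fy=k,interpolation=cv2.INTER_CUBIC))
a=cv2.resize(s['img'][220:310,320:410],(400,400),interpolation=cv2.INTER_CUBIC)
b=cv2.resize(e['img'][165:255,280:370],(400,400),interpolation=cv2.INTER_CUBIC)
cv2.imwrite('pics/c1.png',np.hstack([a,b]))
crop(w,300,560,140,420,2,'pics/c2.png')
print(np.round(pts(w,[(323,156),(323,406),(326,300),(440,170),(300,100),(340,200),(410,225),(415,295),(410,355),(190,10),(250,5),(300,25),(490,165),(530,270)]),4))
print('scene',np.round(pts(s,[(348,232),(347,245),(346,258),(344,268),(343,285),(340,310),(372,293)]),4))
print('side',np.round(pts(e,[(322,180),(321,190),(321,200),(320,212),(321,228)]),4))
E
```

```text
[[ 5.748e-01  3.410e-02  3.500e-03]
 [ 5.750e-01 -2.356e-01  8.000e-04]
 [ 5.778e-01 -1.025e-01  1.240e-02]
 [ 6.782e-01  2.300e-02  1.210e-02]
 [ 5.547e-01  8.220e-02  3.000e-04]
 [ 5.901e-01 -4.100e-03  1.230e-02]
 [ 6.441e-01 -1.440e-02  5.930e-02]
 [ 6.516e-01 -7.450e-02  6.110e-02]
 [ 6.521e-01 -1.345e-01  5.750e-02]
 [ 4.728e-01  1.484e-01  3.020e-02]
 [ 5.193e-01  1.511e-01  3.120e-02]
 [ 5.556e-01  1.423e-01  1.600e-03]
 [ 6.973e-01  3.520e-02  7.360e-02]
 [ 7.093e-01 -2.570e-02  1.282e-01]]
scene [[0.577  0.2003 0.1632]
 [0.5817 0.2006 0.1409]
 [0.5818 0.2009 0.1146]
 [0.5796 0.199  0.0916]
 [0.5937 0.2001 0.0662]
 [0.6164 0.1992 0.0298]
 [0.6706 0.2453 0.1221]]
side [[0.5668 0.1911 0.1632]
 [0.5644 0.1896 0.142 ]
 [0.5654 0.1915 0.1168]
 [0.5665 0.199  0.0816]
 [0.5626 0.1831 0.0545]]
```

View pics/c1.png

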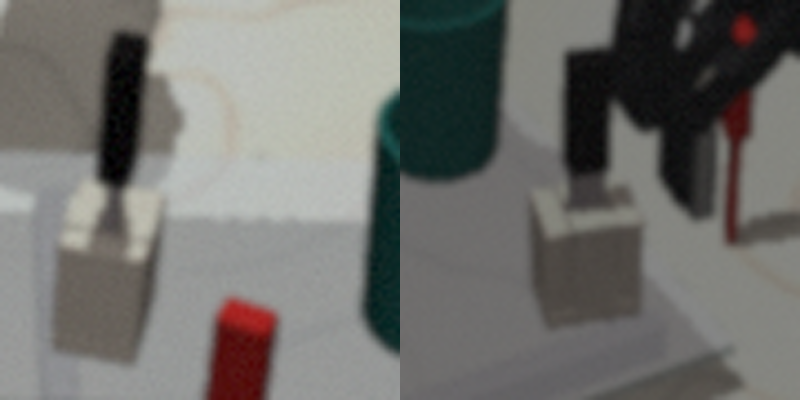

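View pics/c2.png

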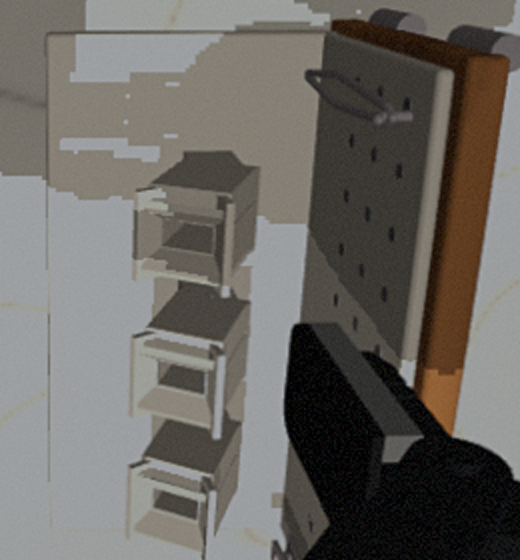

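```bash
python3 - <<'E'
from h import *
s=load('scene0');e=load('side0');w=load('wrist0')
def cloud(d,x0,x1,y0,y1):
    vv,uu=np.mgrid[y0:y1,x0:x1]; uv=np.c_[uu.ravel(),vv.ravel()]; ok=d['depth'][uv[:,1],uv[:,0]]>0; uv=uv[ok]
    return uv,pts(d,uv),d['img'][uv[:,1],uv[:,0]]
for n,d,b in [('scene',s,(325,362,222,310)),('side',e,(302,342,170,245))]:
    uv,P,c=cloud(d,*b)
    near=(np.hypot(P[:,0]-.575,P[:,1]-.196)<.05)
    m=near&(abs(P[:,2]-.085)<.004)&(c.min(1)>90)
    print(n,'standtop',m.sum(),P[m].min(0),P[m].max(0),cv2.minAreaRect(P[m][:,:2].astype(np.float32)*1000))
    m=near&(P[:,2]>.108)&(c.max(1)<60)
    print(' handle',m.sum(),np.percentile(P[m],[2,50,98],axis=0).round(4).tolist())
    m=near&(P[:,2]>.165)&(P[:,2]<.17);print(m.sum())
# wrist base edge
print('edge',onz(w,[(323,160),(323,200),(323,260),(323,300),(323,350),(323,400)],.012).round(4).tolist())
print('top edge',onz(w,[(324,156),(360,156),(400,156),(440,155),(460,155)],.012).round(4).tolist())
uv,P,c=cloud(w,300,560,140,420)
for lo,hi in [(.010,.014),(.080,.083),(.086,.094),(.125,.131)]:
    m=(P[:,2]>lo)&(P[:,2]<hi)&(uv[:,0]<560); print(lo,m.sum(),np.percentile(P[m],[1,50,99],axis=0).round(4).tolist())
m=abs(P[:,2]-.012)<.003; m&=P[:,0]<.6; print(cv2.minAreaRect(P[m][:,:2].astype(np.float32)*1000))
# cup
uv,P,c=cloud(s,400,450,235,305); m=(c[:,0]>c[:,2]+20)&(P[:,2]>.05);print('cup',np.percentile(P[m],[1,50,99],axis=0).round(3).tolist())
E
```

```text
scene standtop 285 [0.54982875 0.1801463  0.08107431] [0.59507065 0.22027525 0.0860836 ] ((572.4896850585938, 200.0679168701172), (35.80043411254883, 44.15772247314453), 82.90130615234375)
 handle 264 [[0.5656, 0.1938, 0.1104], [0.58, 0.2004, 0.1419], [0.5828, 0.2066, 0.1638]]
0
side standtop 156 [0.54514468 0.17696393 0.08106824] [0.59204725 0.21630753 0.08797602] ((568.7296752929688, 195.376953125), (35.96523666381836, 43.840579986572266), 80.70548248291016)
 handle 267 [[0.5591, 0.1877, 0.1103], [0.5664, 0.1915, 0.1408], [0.5758, 0.2008, 0.1647]]
3
edge [[0.5748, 0.0315, 0.012], [0.5748, -0.0042, 0.012], [0.5749, -0.0615, 0.012], [0.5749, -0.1027, 0.012], [0.5749, -0.1581, 0.012], [0.575, -0.2187, 0.012]]
top edge [[0.5757, 0.035, 0.012], [0.6071, 0.035, 0.012], [0.6421, 0.0351, 0.012], [0.6772, 0.0361, 0.012], [0.6948, 0.0362, 0.012]]
0.01 20993 [[0.5758, -0.2201, 0.0109], [0.618, -0.0533, 0.0126], [0.6964, 0.0342, 0.0139]]
0.08 1874 [[0.6079, -0.1674, 0.08], [0.6201, -0.0774, 0.0815], [0.7018, 0.0364, 0.083]]
0.086 2309 [[0.617, -0.1659, 0.0861], [0.6371, -0.0476, 0.0894], [0.7074, 0.0406, 0.0939]]
0.125 4111 [[0.7017, -0.0842, 0.1254], [0.7083, -0.0147, 0.1286], [0.7161, 0.0399, 0.1302]]
((587.458740234375, -95.50189208984375), (25.16607666015625, 260.8607177734375), 0.03814457729458809)
cup [[0.514, 0.3, 0.052], [0.57, 0.33, 0.1], [0.582, 0.362, 0.124]]
```

```bash
python3 -m creep '{"slide":[[0,0.33,0],[0,0.66,0],[0,1,0],[0,1,0],[0,1,0],[0,1,0],[0,1,0],[0,1,0],[0,1,0],[0,1,0],[0,1,0]],"twist":[[0,0,0.023],[0,0,0.046],[0,0,0.069],[0,0,0.092],[0,0,0.115],[0,0,0.138],[0,0,0.161],[0,0,0.184],[0,0,0.207],[0,0,0.228],[0,0,0.228]],"fingers":[1,1,1,1,1,1,1,1,1,1,1]}'
python3 -m creep '{"slide":[[-0.01,0.15,0],[-0.027,0.32,0],[-0.027,0.32,0],[-0.027,0.32,0]],"twist":[[0,0,0],[0,0,0],[0,0,0],[0,0,0]],"fingers":[1,1,1,1]}'
python3 - <<'E'
from h import *
d=grab('wrist','w1');print(telemetry.get_state())
E
```

```text
clock: 1.25
position: [0.5748, 0.15, 0.2309]
ee_rot: [-0.0, 0.069, 0.998, -0.0]
contact_force: [-0.2, 0.0, -0.2]
width: 0.0853
clock: 1.65
position: [0.5708, 0.198, 0.231]
ee_rot: [-0.0, 0.069, 0.998, -0.0]
contact_force: [-0.3, 0.5, -0.7]
width: 0.085
{'clock': 1.7, 'qpos': array([ 2.18490801e-01,  3.20233970e-01,  1.44070262e+00, -7.52598839e-04,
        1.38117626e+00, -1.21291718e+00]), 'qd': array([-0.01445571, -0.00220377,  0.00154908,  0.00070827, -0.00154058,
       -0.00626305]), 'effort': array([ 5.31238932e-01, -4.44444144e+01, -2.48230988e+01,  5.33120753e-02,
       -1.77440601e-03,  1.24938265e-02]), 'position': array([0.5708761 , 0.19756879, 0.23108939]), 'ee_rot': array([-1.44344875e-04,  6.95669061e-02,  9.97577186e-01, -4.28219981e-04]), 'contact_force': array([-0.29767467, -0.41036456,  1.071885  ]), 'moment': array([-0.00251762,  0.01389891, -0.00419068]), 'width': 0.08548378521219001}
```

View pics/w1.png

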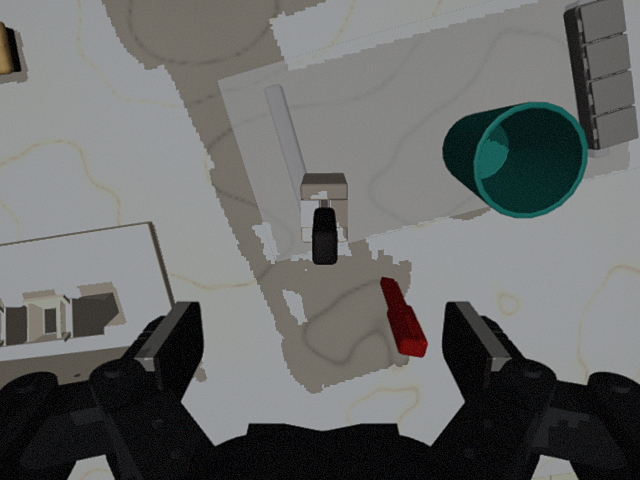

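Wrist view: the handle is at (324,235), centred between the fingers (at 165 and 480 px) and square to the jaws. The red look-alike is at (404,320) and the cup at (515,160).

```bash
python3 - <<'E'
from h import *
d=load('w1')
vv,uu=np.mgrid[165:275,285:365]; uv=np.c_[uu.ravel(),vv.ravel()];P=pts(d,uv);c=d['img'][uv[:,1],uv[:,0]]
m=(abs(P[:,2]-.085)<.004)&(c.min(1)>70); r=cv2.minAreaRect(P[m][:,:2].astype(np.float32)*1000);print('stand',m.sum(),r)
m=(P[:,2]>.11)&(c.max(1)<70); print('handle',np.percentile(P[m],[2,50,98],axis=0).round(4).tolist())
m=(P[:,2]>.161)&(c.max(1)<80); print('htop',m.sum(),cv2.minAreaRect(P[m][:,:2].astype(np.float32)*1000))
E
python3 - <<'E'
import cv2
i=cv2.imread('pics/w1.png')[150:290,260:390];cv2.imwrite('pics/c3.png',cv2.resize(i,None,fx=4,fy=4,interpolation=2))
E
```

```text
stand 1785 ((569.6912841796875, 199.25527954101562), (33.80751037597656, 43.20869064331055), 82.74249267578125)
handle [[0.5593, 0.1927, 0.1145], [0.5632, 0.1998, 0.1646], [0.578, 0.2064, 0.1668]]
htop 881 ((539.1126098632812, 203.23829650878906), (13.69602108001709, 80.14215850830078), 82.52537536621094)
```

View pics/c3.png

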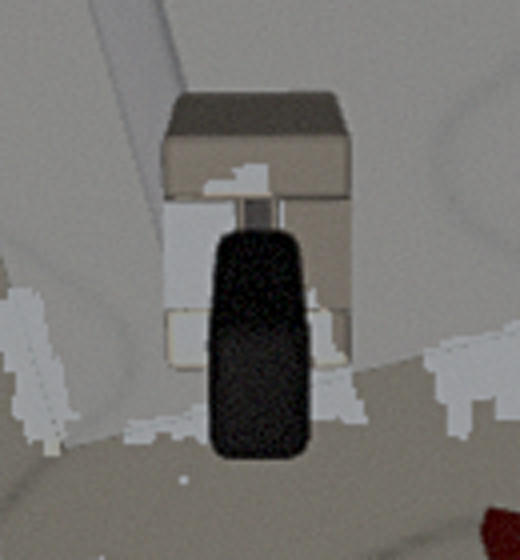

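```bash
python3 -m creep '{"slide":[[-0.006,0.01,-0.2],[-0.006,0.01,-0.4],[-0.006,0.01,-0.6],[-0.006,0.01,-0.7],[-0.006,0.01,-0.7],[-0.006,0.01,-0.7],[-0.006,0.01,-0.7],[-0.006,0.01,-0.7],[-0.006,0.01,-0.7],[-0.006,0.01,-0.7],[-0.006,0.01,-0.7],[-0.006,0.01,-0.7]],"twist":[[0,0,0.002],[0,0,0.002],[0,0,0.002],[0,0,0.002],[0,0,0.002],[0,0,0.002],[0,0,0.002],[0,0,0.002],[0,0,0.002],[0,0,0.002],[0,0,0.002],[0,0,0.002]],"fingers":[1,1,1,1,1,-1,-1,-1,-1,-1,-1,-1]}' 60
python3 - <<'E'
from h import *
d=grab('wrist','w2');d=grab('side','s2');print(telemetry.get_state())
E
```

```text
clock: 2.9
position: [0.5705, 0.1998, 0.127]
ee_rot: [0.001, 0.063, 0.998, 0.0]
contact_force: [-0.3, 0.0, 3.9]
width: 0.0128
{'clock': 3.0, 'qpos': array([ 2.21543419e-01,  3.91645909e-01,  1.60045932e+00,  4.41051380e-04,
        1.14813133e+00, -1.22372541e+00]), 'qd': array([ 1.75547720e-03,  4.60792836e-05, -1.01328452e-03,  3.16993624e-04,
        4.27220813e-04,  7.93498592e-04]), 'effort': array([-4.41407813e-01, -4.33397019e+01, -2.06061065e+01, -2.99041579e-01,
       -6.17364747e-02, -4.80900999e-03]), 'position': array([0.57047624, 0.19978336, 0.12699143]), 'ee_rot': array([5.94399195e-04, 6.28126783e-02, 9.98025083e-01, 3.83291800e-04]), 'contact_force': array([-0.30359327,  0.30283845,  4.17795845]), 'moment': array([ 0.19201098,  0.07938387, -0.02022259]), 'width': 0.013283339092204546}
```

View pics/w2.png

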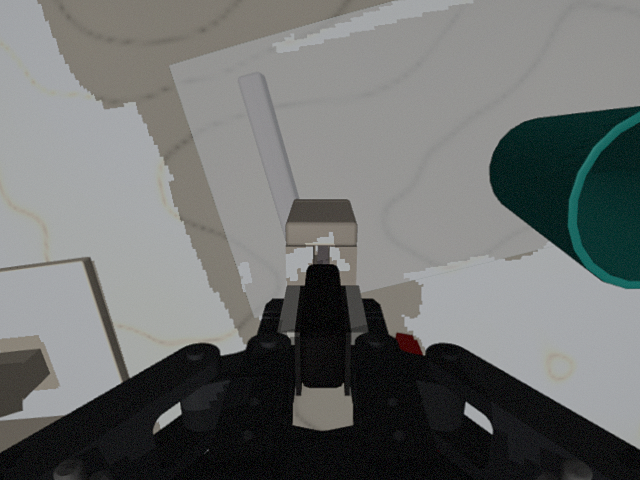

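```bash
python3 -m creep '{"slide":[[0,0,0.1],[0,0,0.3],[0,0,0.55],[0,0,0.8],[0,0,0.8],[0,-0.3,0.8],[0,-0.6,0.8],[0,-1,0.8],[0,-1,0.8]],"twist":[[0,0,0],[0,0,0],[0,0,0],[0,0,0],[0,0,0],[0,0,0.01],[0,0,0.02],[0,0,0.02],[0,0,0.02]],"fingers":[-1,-1,-1,-1,-1,-1,-1,-1,-1]}'
python3 -m creep '{"slide":[[0,-0.28,0],[0,-0.56,-0.1],[0.01,-0.56,-0.2],[0.02,-0.56,-0.3],[0.02,-0.56,-0.3],[0.02,-0.56,-0.3]],"twist":[[0,-0.02,0],[0,-0.04,0],[0,-0.06,0],[0,-0.075,0],[0,-0.075,0],[0,-0.075,0]],"fingers":[-1,-1,-1,-1,-1,-1]}'
python3 - <<'E'
from h import *
from scipy.spatial.transform import Rotation as R
for n in ['wrist','side','scene']: grab(n,n+'3')
s=telemetry.get_state();q=s['ee_rot'];M=R.from_quat(q[[1,2,3,0]]).as_matrix()
print(s['position'],s['contact_force'],s['width']);print(M.round(4))
E
```

```text
clock: 3.9
position: [0.5692, 0.0446, 0.2449]
ee_rot: [-0.001, 0.002, 1.0, -0.002]
contact_force: [0.1, -0.7, -1.9]
width: 0.0132
clock: 4.5
position: [0.573, -0.0343, 0.2011]
ee_rot: [0.233, 0.0, 0.973, 0.0]
contact_force: [1.3, 0.8, 0.9]
width: 0.0133
[ 0.57625116 -0.03469179  0.20377606] [-0.17105476  0.48611316 -0.23911152] 0.0128865860676049
[[-8.893e-01 -1.000e-03  4.574e-01]
 [-1.300e-03  1.000e+00 -5.000e-04]
 [-4.574e-01 -1.000e-03 -8.893e-01]]
```

View pics/wrist3.png

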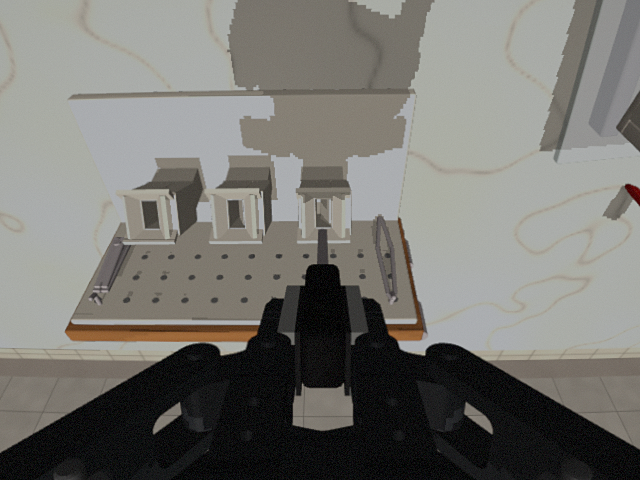

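View pics/side3.png

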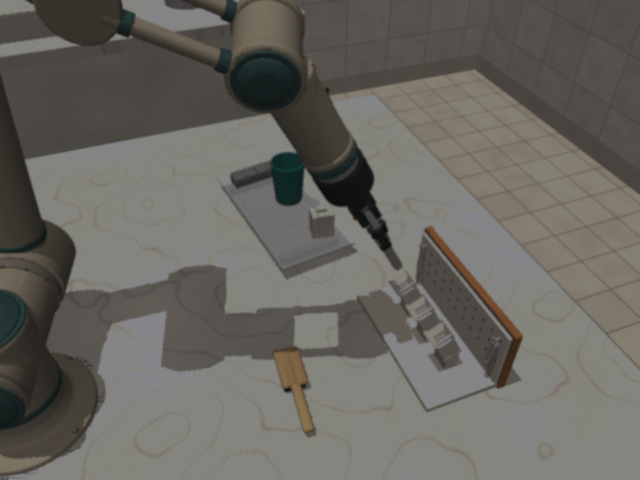

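View pics/scene3.png

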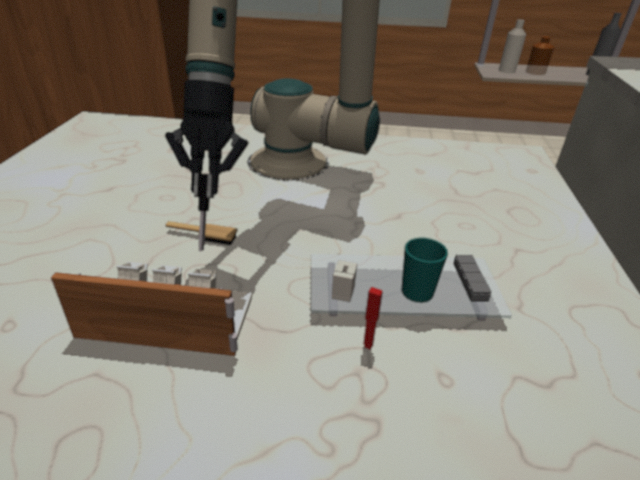

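```bash
python3 - <<'E'
from h import *
from scipy.spatial.transform import Rotation as R
w=load('wrist3');s=load('side3')
a=cv2.resize(w['img'][170:290,280:370],(450,600),interpolation=2)
b=cv2.resize(s['img'][235:325,370:430],(400,600),interpolation=2)
cv2.imwrite('pics/c4.png',np.hstack([a,b])[:, :800])
for i in range(3):print(telemetry.get_state()['position'])
# mouth/lip geometry in cloud of wrist view
vv,uu=np.mgrid[160:250,100:370]; uv=np.c_[uu.ravel(),vv.ravel()];P=pts(w,uv)
a=np.array([-.453,0,.892]);u=np.array([.892,0,.453])
O=np.array([.640,-.095,0.])
Q=P-O; h=Q@a; t=Q@u
m=(P[:,2]>.075)&(P[:,2]<.105)&(P[:,0]<.66)
# rack coordinate along a of mouth
m0=np.array([-.012,0,.082]);print('mouth along,across',m0@a,m0@u)
lip=m&(h>m0@a+5e-3)
print(lip.sum(),np.percentile(P[lip],[2,50,98],axis=0).round(4).tolist(),np.percentile(t[lip],[1,99]),np.percentile(h[lip],[1,99]))
ys=np.sort(P[lip][:,1]);hist,e=np.histogram(ys,np.arange(-.19,0.0,.003));print([(round(x,3),int(c)) for x,c in zip(e,hist)])
E
```

```text
[ 0.57625116 -0.03469179  0.20377606]
[ 0.57625116 -0.03469179  0.20377606]
[ 0.57625116 -0.03469179  0.20377606]
mouth along,across 0.07858000000000001 0.026442000000000004
4457 [[0.6078, -0.1684, 0.0805], [0.6247, -0.0948, 0.089], [0.6415, -0.0193, 0.0984]] [0.00781394 0.04593078] [0.08366132 0.08903625]
[(np.float64(-0.19), 0), (np.float64(-0.187), 0), (np.float64(-0.184), 0), (np.float64(-0.181), 0), (np.float64(-0.178), 0), (np.float64(-0.175), 3), (np.float64(-0.172), 66), (np.float64(-0.169), 180), (np.float64(-0.166), 310), (np.float64(-0.163), 81), (np.float64(-0.16), 66), (np.float64(-0.157), 64), (np.float64(-0.154), 65), (np.float64(-0.151), 72), (np.float64(-0.148), 68), (np.float64(-0.145), 117), (np.float64(-0.142), 261), (np.float64(-0.139), 77), (np.float64(-0.136), 20), (np.float64(-0.133), 0), (np.float64(-0.13), 0), (np.float64(-0.127), 0), (np.float64(-0.124), 0), (np.float64(-0.121), 0), (np.float64(-0.118), 0), (np.float64(-0.115), 5), (np.float64(-0.112), 71), (np.float64(-0.109), 203), (np.float64(-0.106), 277), (np.float64(-0.103), 91), (np.float64(-0.1), 78), (np.float64(-0.097), 74), (np.float64(-0.094), 68), (np.float64(-0.091), 76), (np.float64(-0.088), 76), (np.float64(-0.085), 182), (np.float64(-0.082), 255), (np.float64(-0.079), 79), (np.float64(-0.076), 6), (np.float64(-0.073), 0), (np.float64(-0.07), 0), (np.float64(-0.067), 0), (np.float64(-0.064), 0), (np.float64(-0.061), 0), (np.float64(-0.058), 0), (np.float64(-0.055), 0), (np.float64(-0.052), 66), (np.float64(-0.049), 211), (np.float64(-0.046), 257), (np.float64(-0.043), 82), (np.float64(-0.04), 73), (np.float64(-0.037), 30), (np.float64(-0.034), 41), (np.float64(-0.031), 65), (np.float64(-0.028), 93), (np.float64(-0.025), 234), (np.float64(-0.022), 230), (np.float64(-0.019), 84), (np.float64(-0.016), 0), (np.float64(-0.013), 0), (np.float64(-0.01), 0), (np.float64(-0.007), 0), (np.float64(-0.004), 0)]
```

View pics/c4.png

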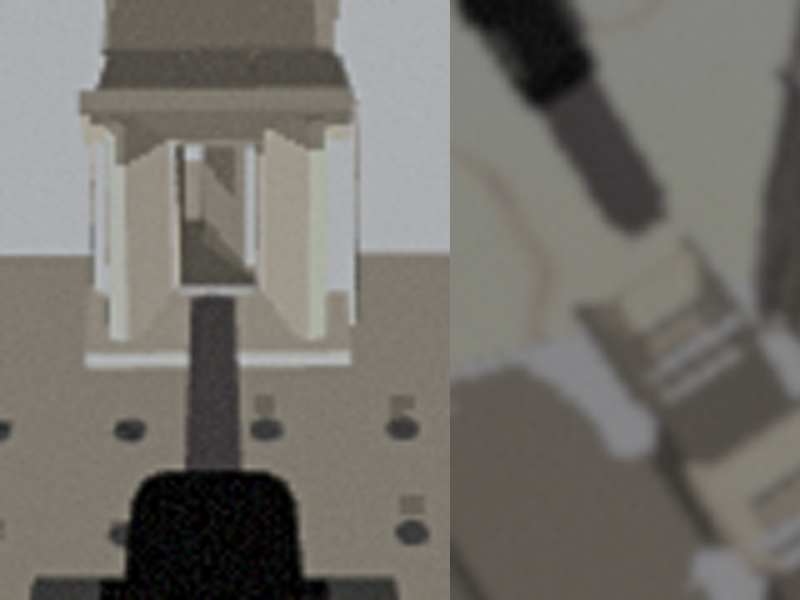

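```bash
python3 - <<'E'
from h import *
w=load('wrist3')
g=cv2.cvtColor(w['img'],cv2.COLOR_BGR2GRAY)
for r in (202,208,214,220,226): print(r,g[r,300:350].tolist())
for r in (235,245,255): print(r,g[r,300:350].tolist(), w['depth'][r,316:330].round(4).tolist())
print(w['cx'],w['cy'],K(w)[0,0],np.round(w['world_from_camera'],4).tolist())
E
```

```text
202 [174, 165, 170, 128, 116, 103, 140, 142, 146, 145, 142, 142, 143, 145, 159, 108, 78, 146, 145, 141, 126, 97, 93, 95, 100, 95, 98, 124, 128, 166, 171, 144, 161, 153, 152, 153, 154, 152, 154, 152, 151, 155, 172, 172, 172, 173, 173, 175, 173, 172]
208 [172, 158, 173, 175, 171, 140, 142, 140, 141, 143, 141, 144, 142, 146, 163, 125, 78, 138, 140, 134, 120, 122, 123, 128, 126, 118, 102, 122, 132, 167, 173, 142, 161, 153, 151, 156, 152, 153, 152, 153, 152, 154, 171, 174, 171, 171, 174, 173, 173, 172]
214 [173, 157, 174, 176, 171, 144, 138, 142, 140, 145, 139, 144, 141, 145, 160, 154, 74, 84, 85, 80, 78, 105, 125, 127, 126, 126, 122, 120, 131, 164, 174, 140, 161, 153, 151, 152, 151, 152, 152, 151, 152, 158, 172, 170, 173, 170, 173, 173, 175, 173]
220 [172, 149, 173, 173, 171, 152, 141, 139, 141, 143, 143, 142, 143, 143, 154, 168, 77, 76, 75, 79, 80, 78, 78, 90, 96, 98, 103, 121, 130, 166, 174, 157, 163, 152, 152, 154, 151, 151, 153, 150, 151, 160, 172, 171, 173, 172, 175, 173, 175, 173]
226 [177, 173, 173, 172, 172, 150, 141, 140, 143, 141, 141, 142, 141, 142, 157, 167, 90, 78, 82, 79, 7
[... 1196 characters left out ...]
7954]
255 [122, 126, 120, 60, 44, 46, 56, 59, 61, 102, 125, 120, 122, 125, 122, 123, 119, 77, 58, 55, 59, 59, 56, 57, 62, 59, 58, 73, 111, 122, 68, 58, 59, 60, 62, 68, 96, 123, 124, 120, 121, 122, 121, 121, 120, 120, 120, 118, 119, 120] [0.3481999933719635, 0.1882999986410141, 0.19020000100135803, 0.18850000202655792, 0.188400000333786, 0.1891999989748001, 0.1873999983072281, 0.188400000333786, 0.18850000202655792, 0.18930000066757202, 0.18970000743865967, 0.18889999389648438, 0.3472999930381775, 0.3472000062465668]
322.4054306286847 232.55790898400443 410.589451741863 [[-0.0001, 0.7266, 0.6871, 0.444], [1.0, -0.0011, 0.0012, -0.0346], [0.0017, 0.6871, -0.7266, 0.2965], [0.0, 0.0, 0.0, 1.0]]
```

```bash
python3 - <<'E'
from h import *
w=load('wrist3');a=np.array([-.453,0,.892]);u=np.array([.892,0,.453]);O=np.array([.640,-.095,0.])
for r in range(232,268,3):
    P=pts(w,[(c,r) for c in (320,321,322,323,324)]).mean(0);Q=P-O;print(r,P.round(4),'h',round(Q@a,4),'t',round(Q@u,4))
s=telemetry.get_state();Q=s['position']-O;print('tcp h,t',Q@a,Q@u)
# slot inner edges along u in column 320: t of lip top profile
for r in range(165,250,3):
    P=pts(w,[(308,r),(336,r)]);Q=P-O;print(r,(Q@a).round(4),(Q@u).round(4),P[:,1].round(4))
E
```

```text
232 [ 0.5982 -0.0345  0.133 ] h 0.1376 t 0.023
235 [ 0.5956 -0.0345  0.1381] h 0.1433 t 0.023
238 [ 0.5929 -0.0345  0.1432] h 0.1491 t 0.0229
241 [ 0.5908 -0.0346  0.1475] h 0.1539 t 0.023
244 [ 0.5882 -0.0346  0.1523] h 0.1593 t 0.0228
247 [ 0.5865 -0.0346  0.1561] h 0.1635 t 0.023
250 [ 0.5844 -0.0346  0.1602] h 0.1681 t 0.0229
253 [ 0.5824 -0.0346  0.1641] h 0.1725 t 0.0229
256 [ 0.5812 -0.0346  0.1671] h 0.1757 t 0.0232
259 [ 0.5785 -0.0346  0.1715] h 0.1808 t 0.0228
262 [ 0.5772 -0.0346  0.1745] h 0.1841 t 0.023
265 [ 0.5712 -0.0346  0.1817] h 0.1932 t 0.0209
tcp h,t 0.21064647621087368 0.03544658757420382
165 [0.0125 0.0133] [0.0021 0.002 ] [-0.046  -0.0229]
168 [0.0147 0.016 ] [0.0042 0.0041] [-0.046 -0.023]
171 [0.02   0.0192] [0.006  0.0061] [-0.0458 -0.0231]
174 [0.0229 0.0231] [0.008 0.008] [-0.0457 -0.0232]
177 [0.0266 0.0273] [0.0099 0.0098] [-0.0456 -0.0233]
180 [0.0367 0.0371] [0.0106 0.0106] [-0.0453 -0.0236]
183 [0.0511 0.0537] [0.0105 0.0101] [-0.0449 -0.0242]
186 [0.0635 0.0663] [0.0106 0.0101] [-0.0445 -0.0246]
189 [0.0868 0.0862] [0.0085 0.0086] [-0.0437 -0.0253]
[... 368 characters left out ...]
9 -0.0251]
213 [0.0848 0.0839] [0.0252 0.0254] [-0.0439 -0.0251]
216 [0.0843 0.0824] [0.0274 0.0279] [-0.044 -0.025]
219 [0.0864 0.0847] [0.0289 0.0294] [-0.0439 -0.0251]
222 [0.0844 0.0836] [0.0315 0.0318] [-0.044 -0.025]
225 [0.0852 0.0835] [0.0334 0.0339] [-0.044 -0.025]
228 [0.0844 0.0843] [0.0358 0.0358] [-0.044 -0.025]
231 [0.0864 0.0842] [0.0373 0.038 ] [-0.044 -0.025]
234 [0.0862 0.0829] [0.0395 0.0405] [-0.044  -0.0249]
237 [0.0854 0.0868] [0.0419 0.0415] [-0.0441 -0.025 ]
240 [0.0879 0.0875] [0.0433 0.0434] [-0.044 -0.025]
243 [0.0105 0.0128] [0.0704 0.0697] [-0.0468 -0.0223]
246 [0.0164 0.015 ] [0.0712 0.0717] [-0.0466 -0.0224]
249 [0.0197 0.0181] [0.0729 0.0734] [-0.0465 -0.0225]
```

Wrist crop: the blade (column 322) lines up in y with the left slot (jaw edges at columns 316 and 331). Across its width it sits about 4.5 mm too far towards the board. I correct that, descend to just above the lips and check again.

```bash
python3 -m creep '{"slide":[[-0.027,-0.002,-0.013],[-0.027,-0.002,-0.013],[0,-0.002,-0.07],[0.03,-0.002,-0.13],[0.058,-0.002,-0.18],[0.058,-0.002,-0.18],[0.058,-0.002,-0.18]],"twist":[[0,0,0],[0,0,0],[0,0,0],[0,0,0],[0,0,0],[0,0,0],[0,0,0]],"fingers":[-1,-1,-1,-1,-1,-1,-1]}'
python3 - <<'E'
from h import *
w=grab('wrist','w4');grab('side','s4')
a=np.array([-.453,0,.892]);u=np.array([.892,0,.453]);O=np.array([.640,-.095,0.])
for r in range(215,262,4):
    P=pts(w,[(c,r) for c in (320,321,322,323,324)]).mean(0);Q=P-O;print(r,P.round(4),'h',round(Q@a,4),'t',round(Q@u,4))
vv,uu=np.mgrid[140:260,290:350]; P=pts(w,np.c_[uu.ravel(),vv.ravel()]);Q=P-O;h=Q@a;t=Q@u
m=(h>.0825)&(h<.092)&(t<.06);print('lip t',np.percentile(t[m],[.5,1,99,99.5]))
s=telemetry.get_state();print(s['position'],s['contact_force'])
cv2.imwrite('pics/c5.png',np.hstack([cv2.resize(w['img'][150:270,280:370],(450,600),interpolation=2),cv2.resize(load('s4')['img'][235:325,370:430],(400,600),interpolation=2)])[:,:800])
E
```

```text
clock: 5.35
position: [0.5817, -0.0348, 0.1736]
ee_rot: [0.233, 0.0, 0.973, 0.0]
contact_force: [-0.2, 0.5, -0.1]
width: 0.0132
215 [ 0.6183 -0.035   0.0784] h 0.0797 t 0.0161
219 [ 0.6358 -0.035   0.0623] h 0.0575 t 0.0245
223 [ 0.6384 -0.035   0.0634] h 0.0572 t 0.0273
227 [ 0.6406 -0.035   0.065 ] h 0.0577 t 0.03
231 [ 0.608  -0.035   0.1036] h 0.1069 t 0.0184
235 [ 0.6042 -0.035   0.1108] h 0.1151 t 0.0182
239 [ 0.6009 -0.035   0.1172] h 0.1223 t 0.0182
243 [ 0.5981 -0.035   0.123 ] h 0.1287 t 0.0183
247 [ 0.5954 -0.035   0.1285] h 0.1348 t 0.0184
251 [ 0.5921 -0.035   0.1343] h 0.1415 t 0.0181
255 [ 0.5896 -0.035   0.1393] h 0.1471 t 0.0181
259 [ 0.5878 -0.035   0.1434] h 0.1515 t 0.0184
lip t [0.00746076 0.00751764 0.04230779 0.04240134]
[ 0.58193213 -0.0348707   0.17442527] [ 0.46819827 -0.75942621 -0.11903629]
```

View pics/c5.png

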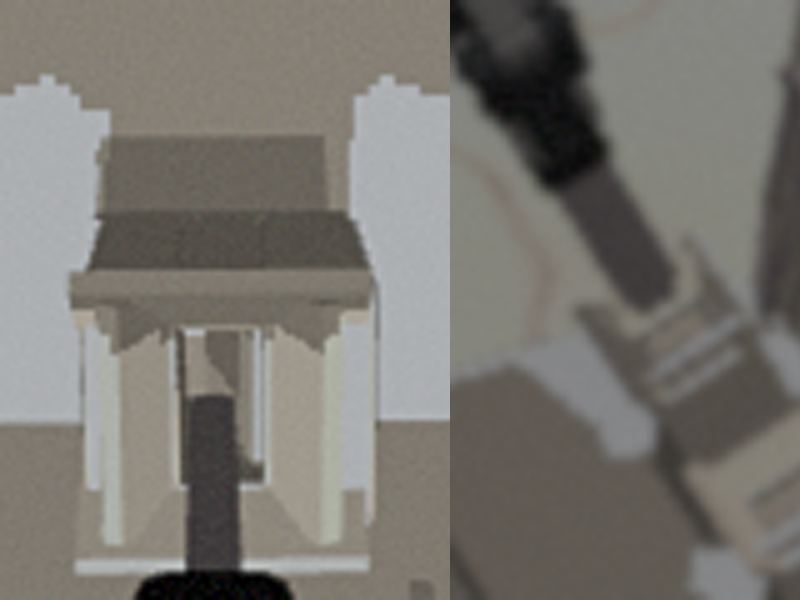

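```bash
python3 -m creep '{"slide":[[0.009,0,-0.018],[0.018,0,-0.036],[0.027,0,-0.054],[0.036,0,-0.071],[0.045,0,-0.089],[0.054,0,-0.107],[0.063,0,-0.125],[0.072,0,-0.143]],"twist":[[0,0,0],[0,0,0],[0,0,0],[0,0,0],[0,0,0],[0,0,0],[0,0,0],[0,0,0]],"fingers":[-1,-1,-1,-1,-1,-1,-1,-1]}'
python3 -m creep '{"slide":[[0.009,0,-0.018],[0.018,0,-0.036]],"twist":[[0,0,0],[0,0,0]],"fingers":[-1,-1]}'
python3 -m creep '{"slide":[[0.009,0,-0.018],[0.018,0,-0.036]],"twist":[[0,0,0],[0,0,0]],"fingers":[-1,-1]}'
```

```text
clock: 6.25
position: [0.5927, -0.0348, 0.1526]
ee_rot: [0.233, 0.0, 0.972, 0.0]
contact_force: [0.1, 0.5, -0.5]
width: 0.0132
clock: 6.45
position: [0.5954, -0.0348, 0.1472]
ee_rot: [0.233, -0.0, 0.972, 0.0]
contact_force: [-0.2, 1.1, -0.1]
width: 0.0133
clock: 6.65
position: [0.5982, -0.0349, 0.1419]
ee_rot: [0.234, -0.0, 0.972, -0.0]
contact_force: [0.7, -0.1, 0.1]
width: 0.0132
```

```bash
python3 -m creep '{"slide":[[0.009,0,-0.018],[0.018,0,-0.036]],"twist":[[0,0,0],[0,0,0]],"fingers":[-1,-1]}'
python3 -m creep '{"slide":[[0.009,0,-0.018],[0.018,0,-0.036]],"twist":[[0,0,0],[0,0,0]],"fingers":[-1,-1]}'
python3 -m creep '{"slide":[[0.009,0,-0.018]],"twist":[[0,0,0]],"fingers":[-1]}'
python3 -m creep '{"slide":[[0.009,0,-0.018]],"twist":[[0,0,0]],"fingers":[-1]}'
```

```text
clock: 6.85
position: [0.6008, -0.0349, 0.1365]
ee_rot: [0.233, -0.0, 0.972, 0.0]
contact_force: [-0.8, -0.6, -1.1]
width: 0.0132
clock: 7.05
position: [0.6035, -0.0348, 0.131]
ee_rot: [0.233, 0.0, 0.972, 0.0]
contact_force: [-0.2, -1.5, -0.6]
width: 0.0137
clock: 7.15
position: [0.6048, -0.0348, 0.1283]
ee_rot: [0.233, -0.0, 0.972, 0.0]
contact_force: [-0.0, -1.1, -0.9]
width: 0.0133
clock: 7.25
position: [0.6062, -0.0348, 0.1257]
ee_rot: [0.233, -0.0, 0.972, 0.0]
contact_force: [0.2, -0.6, -0.7]
width: 0.0132
```

Left clip: almost no drag (about 1 N) with the tip nearly at the floor, so its spring is worn. I draw the file out, checking drag on the way, and go to the middle clip.

```bash
python3 -m creep '{"slide":[[-0.009,0,0.018],[-0.018,0,0.036]],"twist":[[0,0,0],[0,0,0]],"fingers":[-1,-1]}'
python3 -m creep '{"slide":[[-0.03,0,0.06],[-0.06,0,0.12],[-0.1,0,0.2],[-0.14,0,0.276],[-0.18,0,0.355],[-0.18,0,0.355],[-0.18,-0.2,0.355],[-0.18,-0.4,0.355],[-0.18,-0.4,0.355],[-0.18,-0.4,0.355]],"twist":[[0,0,0],[0,0,0],[0,0,0],[0,0,0],[0,0,0],[0,0,0],[0,0,0],[0,0,0],[0,0,0],[0,0,0]],"fingers":[-1,-1,-1,-1,-1,-1,-1,-1,-1,-1]}'
python3 - <<'E'
from h import *
w=grab('wrist','w5')
a=np.array([-.453,0,.892]);u=np.array([.892,0,.453]);O=np.array([.640,-.095,0.])
g=cv2.cvtColor(w['img'],cv2.COLOR_BGR2GRAY)
for r in range(235,262,6):
    P=pts(w,[(c,r) for c in (320,321,322,323,324)]).mean(0);Q=P-O;print(r,P.round(4),'h',round(Q@a,4),'t',round(Q@u,4))
vv,uu=np.mgrid[140:260,290:350]; P=pts(w,np.c_[uu.ravel(),vv.ravel()]);Q=P-O;h=Q@a;t=Q@u
m=(h>.0825)&(h<.092)&(t<.06);print('lip t',np.percentile(t[m],[.5,1,99,99.5]))
s=telemetry.get_state();print(s['position'],s['contact_force'])
for r in (210,216,222,240,250): print(r,g[r,305:345].tolist())
cv2.imwrite('pics/c6.png',cv2.resize(w['img'][150:270,280:370],(450,600),interpolation=2))
E
```

```text
clock: 7.45
position: [0.6032, -0.0348, 0.1312]
ee_rot: [0.233, -0.0, 0.972, 0.0]
contact_force: [0.4, -0.9, -0.7]
width: 0.0135
clock: 8.45
position: [0.5761, -0.0953, 0.1842]
ee_rot: [0.233, 0.001, 0.972, 0.0]
contact_force: [0.1, -0.3, -0.3]
width: 0.0136
235 [ 0.5984 -0.0955  0.1216] h 0.1273 t 0.018
241 [ 0.5941 -0.0955  0.1305] h 0.1372 t 0.0182
247 [ 0.5895 -0.0955  0.1393] h 0.1471 t 0.0181
253 [ 0.5855 -0.0955  0.1472] h 0.156 t 0.0181
259 [ 0.582  -0.0955  0.1543] h 0.1639 t 0.0182
lip t [0.00814065 0.00822739 0.0459111  0.04608686]
[ 0.5759029  -0.0945475   0.18412898] [-0.18847799  0.24299283 -0.7651211 ]
210 [104, 94, 96, 111, 139, 142, 147, 143, 108, 113, 107, 110, 111, 112, 106, 104, 107, 105, 109, 111, 106, 107, 107, 113, 113, 113, 113, 108, 118, 166, 160, 158, 159, 155, 146, 113, 114, 108, 119, 164]
216 [159, 141, 142, 144, 143, 141, 145, 143, 144, 144, 160, 153, 83, 133, 137, 132, 107, 127, 121, 100, 97, 93, 100, 125, 125, 129, 169, 173, 162, 163, 154, 152, 155, 153, 154, 154, 153, 152, 154, 164]
222 [161, 144, 142, 141, 144, 146, 145, 144, 141, 147, 164, 164, 82, 119, 142, 140, 135, 124, 129, 122, 128, 127, 125, 125, 123, 130, 170, 175, 141, 165, 155, 152, 154, 155, 156, 152, 155, 154, 154, 165]
240 [172, 144, 141, 144, 145, 142, 143, 145, 140, 145, 159, 176, 82, 52, 58, 64, 60, 67, 59, 61, 59, 61, 69, 81, 83, 74, 78, 90, 135, 168, 155, 154, 153, 152, 153, 152, 154, 152, 156, 164]
250 [174, 150, 143, 143, 142, 136, 134, 135, 136, 133, 137, 135, 100, 63, 56, 57, 61, 60, 59, 63, 56, 56, 77, 140, 139, 139, 136, 134, 136, 134, 136, 135, 135, 134, 136, 144, 154, 153, 155, 165]
```

View pics/c6.png

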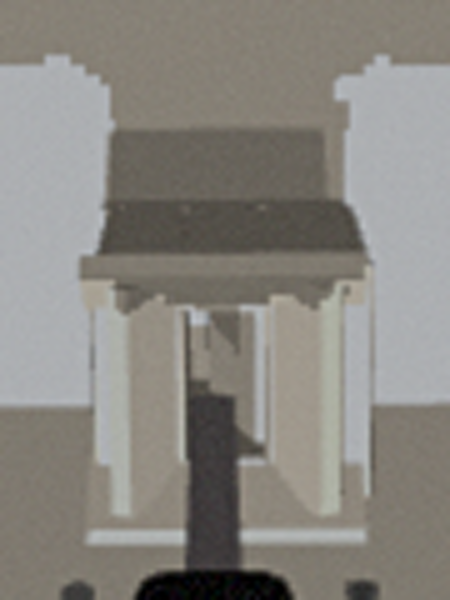

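```bash
python3 -m creep '{"slide":[[0,0.002,0],[0.02,0.002,-0.04],[0.04,0.002,-0.08],[0.055,0.002,-0.11],[0.07,0.002,-0.14],[0.085,0.002,-0.17],[0.1,0.002,-0.2],[0.115,0.002,-0.227],[0.127,0.002,-0.25],[0.136,0.002,-0.268]],"twist":[[0,0,0],[0,0,0],[0,0,0],[0,0,0],[0,0,0],[0,0,0],[0,0,0],[0,0,0],[0,0,0],[0,0,0]],"fingers":[-1,-1,-1,-1,-1,-1,-1,-1,-1,-1]}'
python3 -m creep '{"slide":[[0.009,0,-0.018],[0.018,0,-0.036]],"twist":[[0,0,0],[0,0,0]],"fingers":[-1,-1]}'
python3 -m creep '{"slide":[[0.009,0,-0.018],[0.018,0,-0.036]],"twist":[[0,0,0],[0,0,0]],"fingers":[-1,-1]}'
python3 -m creep '{"slide":[[0.009,0,-0.018]],"twist":[[0,0,0]],"fingers":[-1]}'
```

```text
clock: 9.5
position: [0.597, -0.0947, 0.1441]
ee_rot: [0.234, 0.0, 0.972, -0.0]
contact_force: [-1.0, -0.7, -0.6]
width: 0.0136
clock: 9.7
position: [0.5997, -0.0947, 0.1389]
ee_rot: [0.234, 0.0, 0.972, -0.0]
contact_force: [-0.2, -0.2, 0.7]
width: 0.0132
clock: 9.9
position: [0.6023, -0.0946, 0.1334]
ee_rot: [0.234, 0.0, 0.972, -0.0]
contact_force: [0.2, -0.9, -0.2]
width: 0.0134
clock: 10.0
position: [0.6036, -0.0945, 0.1306]
ee_rot: [0.233, -0.0, 0.972, 0.0]
contact_force: [-0.1, -0.4, -1.3]
width: 0.0134
```

Middle clip: no drag past the crest either, so it is worn too. On to the right clip.

```bash
python3 -m creep '{"slide":[[-0.02,0,0.04],[-0.06,0,0.12],[-0.1,0,0.2],[-0.14,0,0.276],[-0.18,0,0.355],[-0.18,0,0.355],[-0.18,-0.2,0.355],[-0.18,-0.4,0.355],[-0.18,-0.4,0.355],[-0.18,-0.4,0.355]],"twist":[[0,0,0],[0,0,0],[0,0,0],[0,0,0],[0,0,0],[0,0,0],[0,0,0],[0,0,0],[0,0,0],[0,0,0]],"fingers":[-1,-1,-1,-1,-1,-1,-1,-1,-1,-1]}'
python3 - <<'E'
from h import *
w=grab('wrist','w6')
a=np.array([-.453,0,.892]);u=np.array([.892,0,.453]);O=np.array([.640,-.095,0.])
g=cv2.cvtColor(w['img'],cv2.COLOR_BGR2GRAY)
for r in range(235,262,8):
    P=pts(w,[(c,r) for c in (320,321,322,323,324)]).mean(0);Q=P-O;print(r,P.round(4),'h',round(Q@a,4),'t',round(Q@u,4))
for r in (216,222,240,250): print(r,g[r,305:345].tolist())
cv2.imwrite('pics/c7.png',cv2.resize(w['img'][150:270,280:370],(450,600),interpolation=2))
E
```

```text
clock: 11.0
position: [0.5762, -0.1549, 0.1837]
ee_rot: [0.233, 0.001, 0.972, 0.0]
contact_force: [-0.2, -0.0, -0.6]
width: 0.0132
235 [ 0.5987 -0.1551  0.1209] h 0.1266 t 0.0179
243 [ 0.5928 -0.1551  0.1329] h 0.1399 t 0.0181
251 [ 0.5871 -0.1551  0.1439] h 0.1523 t 0.018
259 [ 0.5822 -0.1551  0.1536] h 0.1632 t 0.018
216 [144, 140, 140, 143, 140, 138, 141, 142, 142, 153, 172, 76, 100, 143, 143, 138, 125, 118, 98, 91, 98, 125, 125, 119, 104, 157, 170, 118, 170, 154, 151, 152, 151, 153, 151, 151, 152, 151, 153, 173]
222 [144, 138, 141, 140, 141, 141, 142, 141, 140, 147, 169, 77, 101, 136, 135, 135, 131, 123, 122, 127, 122, 122, 123, 118, 105, 156, 171, 116, 172, 151, 154, 152, 150, 153, 151, 153, 153, 149, 153, 172]
240 [150, 138, 141, 142, 139, 140, 142, 139, 141, 149, 166, 112, 70, 56, 58, 62, 58, 61, 64, 57, 58, 60, 71, 76, 74, 77, 70, 97, 176, 156, 151, 150, 152, 153, 152, 150, 150, 153, 159, 169]
250 [155, 141, 142, 142, 142, 137, 132, 134, 135, 134, 135, 134, 99, 60, 58, 60, 57, 61, 59, 62, 60, 52, 77, 137, 134, 134, 133, 133, 131, 133, 129, 133, 132, 136, 149, 151, 151, 150, 159, 172]
```

View pics/c7.png

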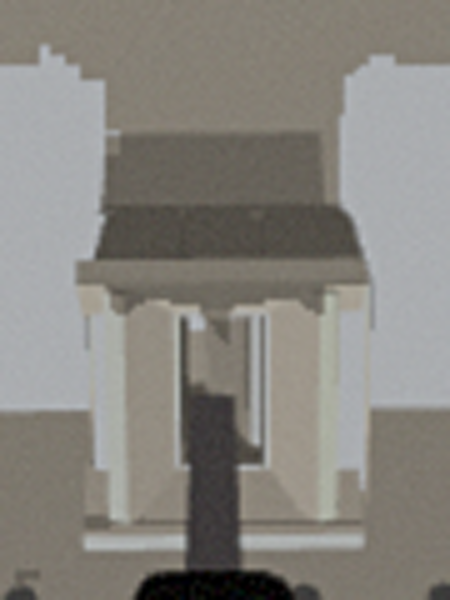

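```bash
python3 -m creep '{"slide":[[0,0,0],[0.02,0,-0.04],[0.04,0,-0.08],[0.055,0,-0.11],[0.07,0,-0.14],[0.085,0,-0.17],[0.1,0,-0.2],[0.115,0,-0.227],[0.127,0,-0.25],[0.136,0,-0.268]],"twist":[[0,0,0],[0,0,0],[0,0,0],[0,0,0],[0,0,0],[0,0,0],[0,0,0],[0,0,0],[0,0,0],[0,0,0]],"fingers":[-1,-1,-1,-1,-1,-1,-1,-1,-1,-1]}'
python3 -m creep '{"slide":[[0.009,0,-0.018],[0.018,0,-0.036]],"twist":[[0,0,0],[0,0,0]],"fingers":[-1,-1]}'
python3 -m creep '{"slide":[[0.009,0,-0.018],[0.018,0,-0.036]],"twist":[[0,0,0],[0,0,0]],"fingers":[-1,-1]}'
python3 -m creep '{"slide":[[0.009,0,-0.018]],"twist":[[0,0,0]],"fingers":[-1]}'
```

```text
clock: 12.05
position: [0.5976, -0.1556, 0.1443]
ee_rot: [0.234, -0.0, 0.972, -0.001]
contact_force: [-2.4, -2.8, 2.4]
width: 0.0133
clock: 12.25
position: [0.6007, -0.1559, 0.1403]
ee_rot: [0.235, -0.0, 0.972, -0.001]
contact_force: [-6.4, -1.8, 10.5]
width: 0.0129
clock: 12.45
position: [0.6035, -0.1559, 0.1349]
ee_rot: [0.235, 0.0, 0.972, -0.001]
contact_force: [-3.5, -1.8, 6.4]
width: 0.0135
clock: 12.55
position: [0.6049, -0.1559, 0.1323]
ee_rot: [0.235, 0.0, 0.972, -0.001]
contact_force: [-3.9, -2.5, 7.3]
width: 0.0136
```

Right clip: the axial drag is about 7–12 N, so this is the one that grips. I push it home slowly until the floor is felt.

```bash
python3 -m creep '{"slide":[[0.009,0,-0.018],[0.014,0,-0.027]],"twist":[[0,0,0],[0,0,0]],"fingers":[-1,-1]}'
python3 -m creep '{"slide":[[0.006,0,-0.012]],"twist":[[0,0,0]],"fingers":[-1]}'
python3 -m creep '{"slide":[[0.006,0,-0.012]],"twist":[[0,0,0]],"fingers":[-1]}'
```

```text
clock: 12.75
position: [0.607, -0.1559, 0.128]
ee_rot: [0.235, 0.0, 0.972, -0.001]
contact_force: [-3.6, -2.7, 5.9]
width: 0.0134
clock: 12.85
position: [0.6079, -0.1559, 0.1263]
ee_rot: [0.235, 0.0, 0.972, -0.001]
contact_force: [-3.8, -3.3, 6.3]
width: 0.0136
clock: 12.95
position: [0.6088, -0.1559, 0.1246]
ee_rot: [0.235, 0.0, 0.972, -0.001]
contact_force: [-7.3, -3.3, 13.7]
width: 0.0134
```

```bash
python3 -m creep '{"slide":[[0.003,0,-0.006]],"twist":[[0,0,0]],"fingers":[-1]}'
python3 -m creep '{"slide":[[0.003,0,-0.006]],"twist":[[0,0,0]],"fingers":[-1]}'
python3 - <<'E'
from h import *
for n in ['wrist','side','scene']: grab(n,n+'7')
s=telemetry.get_state();print(s['position'],s['contact_force'])
w=load('wrist7');e=load('side7')
cv2.imwrite('pics/c8.png',np.hstack([cv2.resize(w['img'][150:310,260:380],(450,600),interpolation=2),cv2.resize(e['img'][270:370,390:450],(350,600),interpolation=2)]))
E
```

```text
clock: 13.05
position: [0.6091, -0.1559, 0.1244]
ee_rot: [0.236, -0.0, 0.972, -0.002]
contact_force: [-13.9, -3.3, 20.2]
width: 0.0131
clock: 13.15
position: [0.6093, -0.1559, 0.1244]
ee_rot: [0.236, -0.001, 0.972, -0.002]
contact_force: [-17.3, -3.1, 26.2]
width: 0.0133
[ 0.60918754 -0.15591414  0.12434113] [-13.19249027  -3.89066487  18.05979671]
```

View pics/c8.png

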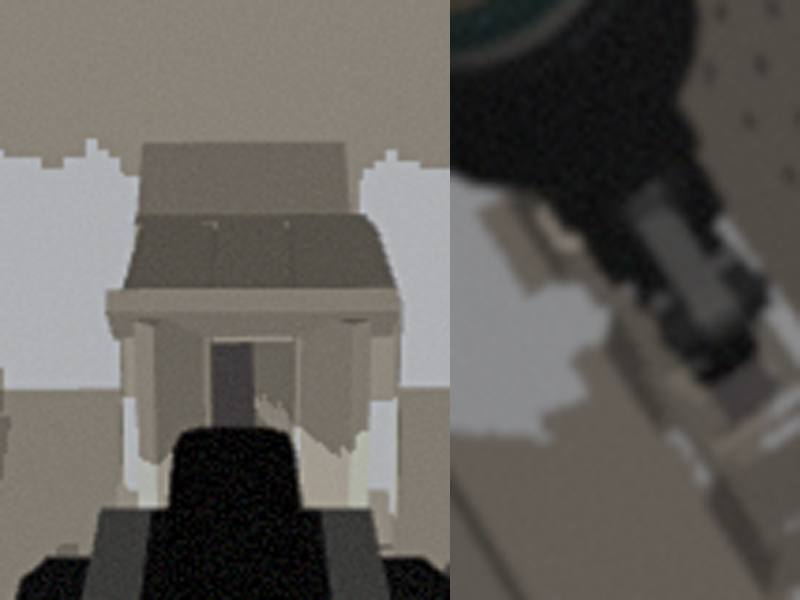

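The blade bottomed out: motion stopped at 31 N axial with the TCP within about 2.5 mm of the expected floor pose. I relieve the push, release and retreat along the slot axis.

```bash
python3 -m creep '{"slide":[[-0.006,0,0.012],[-0.006,0,0.012],[-0.006,0,0.012],[-0.006,0,0.012],[-0.006,0,0.012],[-0.006,0,0.012],[-0.006,0,0.012],[-0.006,0,0.012]],"twist":[[0,0,0],[0,0,0],[0,0,0],[0,0,0],[0,0,0],[0,0,0],[0,0,0],[0,0,0]],"fingers":[-1,-1,0,0,0,0,0,0]}'
python3 - <<'E'
from h import *
w=grab('wrist','w9')
cv2.imwrite('pics/c9.png',w['img'])
E
```

```text
clock: 14.1
position: [0.6075, -0.1543, 0.1225]
ee_rot: [0.233, -0.0, 0.972, 0.0]
contact_force: [0.3, 0.4, -0.1]
width: 0.043
```

View pics/c9.png

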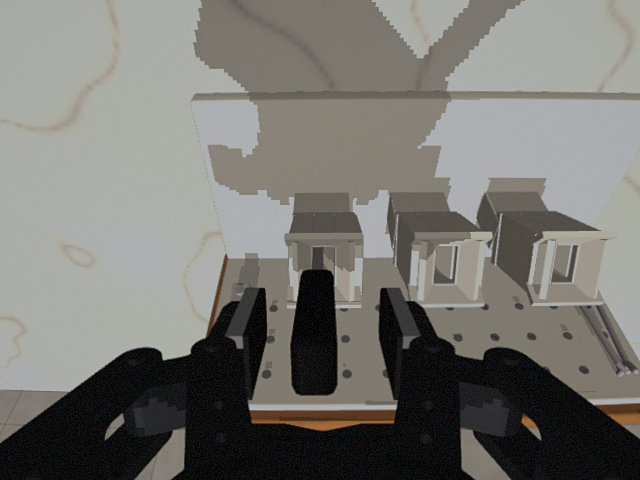

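The fingers (at 245 and 400 px) are clear of the handle at 315 px, and the file stands in the right clip. Retreating.

```bash
python3 -m creep '{"slide":[[-0.03,0,0.06],[-0.09,0,0.18],[-0.18,0,0.355],[-0.27,0,0.53],[-0.36,0,0.71],[-0.36,0,0.71],[-0.36,0,0.71]],"twist":[[0,0,0],[0,0,0],[0,0,0],[0,0,0],[0,0,0],[0,0,0],[0,0,0]],"fingers":[0,0,0,0,0,0,0]}'
python3 - <<'E'
from h import *
for n in ['wrist','side','scene']: grab(n,n+'10')
w=load('wrist10');e=load('side10')
a=np.array([-.453,0,.892]);u=np.array([.892,0,.453]);O=np.array([.640,-.095,0.])
vv,uu=np.mgrid[150:420,280:370];uv=np.c_[uu.ravel(),vv.ravel()];P=pts(w,uv);c=w['img'][uv[:,1],uv[:,0]];Q=P-O;h=Q@a;t=Q@u
m=(c.max(1)<60)&(h>.1)&(h<.175)&(abs(P[:,1]+.156)<.012)
print(m.sum(),'h',np.percentile(h[m],[1,50,97,99,99.8]),'t',np.percentile(t[m],[1,50,99]),'y',np.percentile(P[m][:,1],[1,50,99]))
print('expected top h',.0786-.04+.125)
cv2.imwrite('pics/c10.png',np.hstack([cv2.resize(w['img'],(400,300)),cv2.resize(e['img'][240:400,340:540],(400,300),interpolation=2)]))
print(telemetry.get_state()['contact_force'])
E
```

```text
clock: 14.85
position: [0.5534, -0.1547, 0.2304]
ee_rot: [0.234, 0.0, 0.972, -0.001]
contact_force: [-1.8, -0.2, -0.1]
width: 0.0427
1151 h [0.10954775 0.16279046 0.16486066 0.16523329 0.16540616] t [0.01762352 0.021558   0.03624267] y [-0.16371533 -0.15680563 -0.15042803]
expected top h 0.1636
[ 0.13458192 -0.05449523 -0.91128628]
```

View pics/c10.png

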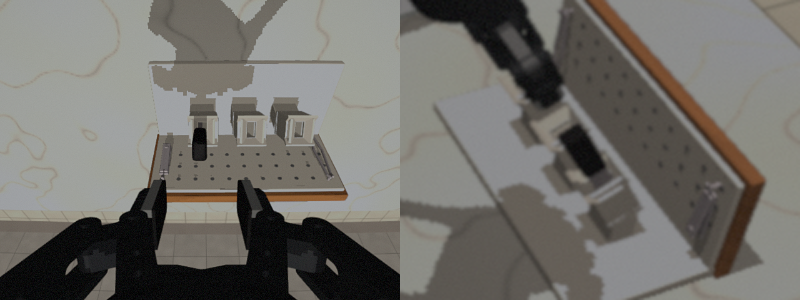

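View pics/scene10.png

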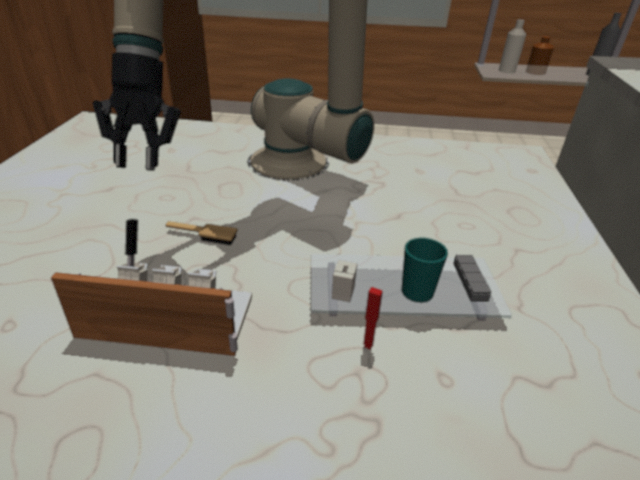

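The views show the file leaning in the right clip: wrist (200,143) in the half-size picture and scene (131,240). Its top is at 165 mm along the slot axis, where 164 mm is expected when home. The cup, organizer and brush are where they were, and the gripper is clear.

```bash
python3 -c "
from rig import order;print(order.sign_off())"
```

```text
the job is handed in; nothing more can be done
None
```

The file is in the right (-y) clip, pushed fully home and let go, and the job is handed in after about 15 s of the 54 s allowed. No verdict was reported.

- **Finding the clip:** I drew the file out of its stand and slid the blade past the crest in all three clips. The left and middle clips showed only about 1 N, which is sensor noise level. The right clip dragged with about 7–12 N, so it is the one that grips.
- **Pushing home:** I pushed until motion stopped at a hard floor, with about 31 N along the slot.
- **Last checks:** The handle top measured 165 mm along the slot axis against 164 mm expected, so the tip is at the floor within the camera's accuracy. The file was leaning with the slot and the gripper was clear. By eye, the cup, organizer, brush and red look-alike had not moved.
- **What disagreed:** At the floor, the gripper's x position was about 2.5 mm off my estimate. The scene and side cameras differed by about 4–5 mm on where the stand was, so I used the wrist camera for alignment instead.

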